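# Find the binding wheel and release its axle lock

## Robot

A 6-joint arm with a two-finger parallel gripper is mounted at the origin on the work surface. World frame = base frame: x ahead of the robot, y to its left, z up, the work surface at z = 0. Lengths are in m, angles in rad, forces in N, time in s.
With the tool pointing down it reaches from about 0.35 to 0.725 m from the base axis. Payload 4.3 kg.
Tool frame: the origin (TCP) lies at the very end of the fingers, on their centre line; the grasp point (between the pads) lies 19 mm behind it; z points along the fingers, y is the direction in which the jaws open and shut (so a half turn about z gives the same grasp; the last joint's range is limited). The gripper opens to 85 mm and grips with 20 to 120 N. Pads are 22 mm wide; open, the fingers measure 114 mm over their backs; the gripper's body (76 mm by 85 mm) begins 54 mm behind the grasp point. The pads swing forward as they close: fully open they stand 13 mm farther back than shut.
Start: joints at [-1.411, 0.377, 0.081, 1.274, 0, 1.46], TCP at [0.153, -0.554, 0.231] pointing down, gripper open.
Joint ranges: [-2.72, 2.72], [-0.84, 1.66], [-1.02, 1.22], [-1.77, 2.12], [-1.37, 1.28], [-3.14, 3.14]. Speed limits (rad/s): [2.57, 2.57, 3.14, 3.14, 3.14, 3.14].

## Interface

Orientations are given as [roll, pitch, yaw] about the fixed x, y, z axes, in that order (R = Rz(yaw) Ry(pitch) Rx(roll)).
In Python, from cell import r gives the robot as it stands.
- The arm moves only by the tool play_rows, never from a script. Its argument "increments" is a list that holds one entry, the list of rows, each a list of 7 numbers: the opening, from 0 (shut) to 1 (fully open), then the shift along the tool's x, y, z in mm, then the turn, a rotation vector about the tool's x, y, z in rad. In form: [[[grip, dx, dy, dz, ax, ay, az], ...]]. A call has 1 to 12 rows; each row shifts and turns the commanded pose from where the row before left it, along the tool's axes as they then stand; what a row does not reach is not made up. A row lasts 1/10 s, in which the tool goes at most 50 mm and 8.59 degrees, less where a joint would pass 70% of its speed; a pose out of reach is approached as far as the arm can. A call is refused whole if a number of a shift passes 50 or a number of a turn 0.15, either way. A call with a gripper value outside its range is refused whole. The fingers move at their own pace and stop on an object; "newtons" is the grip in N (left out, the last holds). Time passes only in rows, so rows that do not move let the fingers close. It gives the time, the measured TCP pose, the force and the opening at its end, in the units of the state.
- r.get_state(): the state, without advancing time (a new reading comes with each control period).
- r.grab_frame(name): name is "side" or "top"; returns a dict with "color" (384x512x3 uint8, red, green, blue), "intrinsics" (3x3 intrinsics, pixels), "position" and "attitude" of the camera in the world. Camera axes: x right, y down, z forward; pixel columns grow to the right and rows downward; lengths in m; the calibration is good to about 2 mm. A picture is of the moment at which its call begins. There is no depth.
- r.close_job(): hands the job in, once; it reports no verdict.
The state is a dict: "time_s": time; "joints": joint angles; "qd": joint speeds; "tau": joint torques, N m; "ee_pos": TCP position; "eef_rot": TCP orientation; "ft_force": force on the tool from outside, world axes, zero at the start; "moment": the same for the moment, N m; "grip_width": finger opening in m.
Only numpy, scipy, OpenCV 4.12 (cv2) and the standard library are available. Lean on these libraries where they do the work, as an engineer would, in place of code of your own. Each camera call takes 0.05 s, during which the arm holds its last target.

## Task

Turn each of the two wheels on their stands about a quarter turn by hand and feel which one binds. Then take the square key from its holder, put it fully home in the recessed lock of the binding wheel's stand, turn it clockwise all the way to the stop to release that axle, and leave the key standing in the lock. Keep the key out of the free-running wheel's lock and leave the other things on the bench where they are.

Things in the scene. Friction and masses are not known exactly. Their poses are not given: they have to be found in the camera images.
- stand_left: Heavy grey wheel stand, fixed, on the robot's left. Origin: on the wheel's upright axle at bench height, z up. Base plate 325 x 100 x 12 mm; axle lock 150 mm from the axle on its own -x (robot) side; a rubber rub shoe on a 22 mm post stands under the rim on its +x side. On one stand the shoe presses, the wheel binds (some 6 N to push at mid-spoke, stops when let go); on the other it is just clear, the wheel runs free.
- stand_right: Heavy grey wheel stand, fixed, on the robot's right. Origin: on the wheel's upright axle at bench height, z up. Base plate 325 x 100 x 12 mm; axle lock 150 mm from the axle on its own -x (robot) side; a rubber rub shoe on a 22 mm post stands under the rim on its +x side. On one stand the shoe presses, the wheel binds (some 6 N to push at mid-spoke, stops when let go); on the other it is just clear, the wheel runs free.
- wheel_left: Level wheel on stand_left, turns endlessly both ways. Origin on the axle, 55 mm above the bench. Yellow rim 200 mm outside, 176 mm inside diameter, 55 to 79 mm above the bench; hub 36 mm diameter; four straight spokes 90 degrees apart, along its x and y, 6 mm wide, 63 to 71 mm above the bench; open between and below (to the base plate) for a fingertip to push a spoke.
- wheel_right: Level wheel on stand_right, turns endlessly both ways. Origin on the axle, 55 mm above the bench. Yellow rim 200 mm outside, 176 mm inside diameter, 55 to 79 mm above the bench; hub 36 mm diameter; four straight spokes 90 degrees apart, along its x and y, 6 mm wide, 63 to 71 mm above the bench; open between and below (to the base plate) for a fingertip to push a spoke.
- wheel_left_stem (a point): Top of the short upright valve stem (10 mm diameter, its top 99 mm above the bench) on the rim of stand_left's wheel, 94 mm from the axle and in line with one of the four spokes; it turns with the wheel.
- wheel_right_stem (a point): Top of the short upright valve stem (10 mm diameter, its top 99 mm above the bench) on the rim of stand_right's wheel, 94 mm from the axle and in line with one of the four spokes; it turns with the wheel.
- lock_left_mouth (a point): Centre of the top rim of stand_left's axle lock, 80 mm above the bench; x and y along the stand's x and y, z up. The lock is an upright aluminium collar, 68 mm outside diameter, bore 44 mm; recessed 12 mm below its rim is a flat steel face with a 16 mm square socket, 30 mm deep, so the socket's floor is 42 mm below this point.
- lock_right_mouth (a point): Centre of the top rim of stand_right's axle lock, 80 mm above the bench; x and y along the stand's x and y, z up. The lock is an upright aluminium collar, 68 mm outside diameter, bore 44 mm; recessed 12 mm below its rim is a flat steel face with a 16 mm square socket, 30 mm deep, so the socket's floor is 42 mm below this point.
- lock_left (a joint): Turn of the square socket in stand_left's lock, rad, seen from above growing clockwise; at 0 the socket's sides are parallel to the stand's x and y. It starts between 0 and 0.35 and meets a hard stop at 1.30. About 0.2 N m of friction; it stays where it is left.
- lock_right (a joint): Turn of the square socket in stand_right's lock, rad, seen from above growing clockwise; at 0 the socket's sides are parallel to the stand's x and y. It starts between 0 and 0.35 and meets a hard stop at 1.30. About 0.2 N m of friction; it stays where it is left.
- key: Loose steel key, 115 mm long, 160 g, upright in its holder. Origin: centre of its lower tip, z up the shank. Square shank 14 mm wide, 75 mm long, sides along its x and y, the last 6 mm tapering to 8 mm at the tip; on top a flat dark grip plate, 62 mm along x, 14 mm thick along y, 75 to 115 mm above the tip.
- holder: Fixed wooden block 70 x 70 x 50 mm, origin centre of its underside, sides along its x and y. The key stands 42 mm deep in an 18 mm square pocket in its top (floor 8 mm above the bench), square with it.
- flask: Loose blue-grey drinking flask, 68 mm diameter, 190 mm tall; origin centre of its underside. A bystander.
- hub: Loose aluminium bicycle hub standing upright, 64 mm flange diameter, 78 mm tall; origin centre of its underside. A bystander.
- wrench: Loose steel wrench lying flat, 160 mm long along its x. A bystander.
- screwdriver: Loose screwdriver lying flat, 180 mm long along its x. A bystander.
- brush: Loose brush lying flat, 170 mm long along its x. A bystander.
- tin: Loose grey tin, 72 mm diameter, 85 mm tall; origin centre of its underside. A bystander.
Things that resemble listed ones, but are neither listed nor needed, are in the scene too. What is shaped like the key but blue, purple or yellow is not meant.

How it is judged:
By the outcome, as a careful person would: the job done as asked, in the order asked, and still so for the second after the job is handed in, with the robot touching nothing.
It also fails if it takes over 58 s, if anything falls off the work surface, if the arm or the gripper's body presses on something with over 40 N, if the wrist force passes 120 N, or if a joint passes its speed limit or range.

## Working session

There is one attempt and no reset: what is moved stays moved. The work goes in short steps, Python scripts to look and compute and a tool call to move; the robot and the scene stay as the last step left them, time stands still between calls to the robot, and variables do not carry over. Pictures are saved under pics/ and viewed, and the job is handed in when it is done.

Besides the shell and the picture viewer there is one more tool, called by a JSON object that holds its "fn" and its "kwargs". play_rows: Moves the arm, as the interface text tells. Its arguments: {"type":"object","properties":{"increments":{"type":"array","items":{"type":"array","items":{"type":"array","items":{"type":"number"}}}},"newtons":{"type":"number"}},"required":["increments"]}

```bash
mkdir -p pics; ls; python3 - <<'E'
from cell import r
import cv2,json
s=r.get_state();print(s)
for n in("side","top"):
    f=r.grab_frame(n);cv2.imwrite(f"pics/{n}0.png",f["color"][:,:,::-1])
    print(n,f["intrinsics"],f["position"],f["attitude"])
E
```

```text
pics
{'time_s': 0.0, 'joints': array([-1.41128740e+00,  3.78072555e-01,  7.96322322e-02,  1.27442060e+00,
        6.68211944e-06,  1.46050460e+00]), 'qd': array([-0.00064472, -0.00102574,  0.00017076,  0.00110856,  0.0001488 ,
        0.00096204]), 'tau': array([ 9.03128021e-04, -4.63604307e+01,  2.69874716e+01,  2.09641998e-02,
        1.64197036e-04,  2.56056765e-06]), 'ee_pos': array([ 0.15316663, -0.55353703,  0.23035793]), 'eef_rot': array([-3.13954134e+00, -2.33887804e-04,  2.69800403e-01]), 'ft_force': array([-0.21641937,  1.01909949, -0.49603119]), 'moment': array([-0.04618409, -0.04048978, -0.01412983]), 'grip_width': 0.08571150680358439}
side [[405.4283682    0.         260.19852888]
 [  0.         405.4283682  195.66370502]
 [  0.           0.           1.        ]] [0.32184923 0.91299195 0.79935451] [-2.2165758  -0.02388868 -2.90770676]
top [[350.12969027   0.         248.66971955]
 [  0.         350.12969027 192.17974655]
 [  0.           0.           1.        ]] [0.44783174 0.00904599 1.03670825] [-3.03724668  0.003251   -1.566242  ]
```

View pics/side0.png

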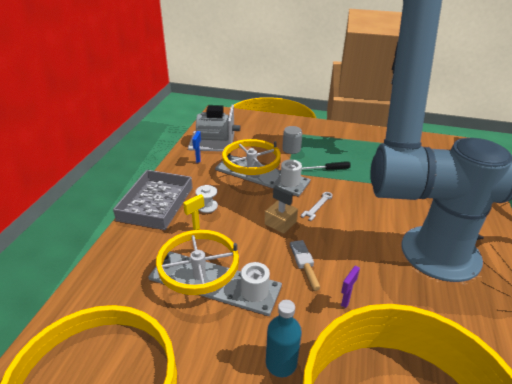

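View pics/top0.png

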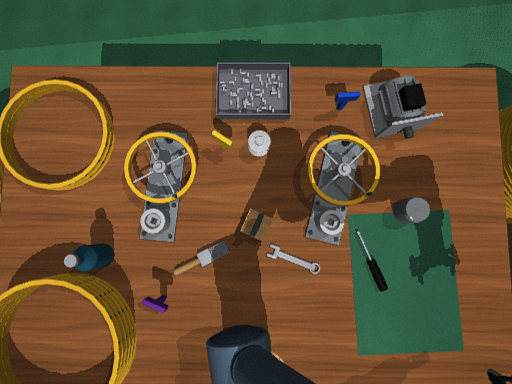

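Key candidates in the top view: a dark one in the wooden holder at (257,223), a yellow one at (222,138), a blue one at (347,98) and a purple one at (154,303). By the description I want the dark one in the wooden holder. I'll check it in close crops.

```bash
cat > h.py <<'E'
import numpy as np,cv2
from scipy.spatial.transform import Rotation as R
K={};
def cam(f): return np.array(f["intrinsics"]),np.array(f["position"]),R.from_euler('xyz',f["attitude"]).as_matrix()
def plane(c,uv,z):
    k,p,A=c; uv=np.atleast_2d(uv).astype(float)
    d=(A@np.linalg.inv(k)@np.c_[uv,np.ones(len(uv))].T).T
    return p+d*((z-p[2])/d[:,2])[:,None]
def proj(c,X):
    k,p,A=c; q=(k@A.T@(np.atleast_2d(X)-p).T).T; return q[:,:2]/q[:,2:]
def crop(img,x0,y0,x1,y1,s,name): cv2.imwrite(name,cv2.resize(img[y0:y1,x0:x1],None,fx=s,fy=s,interpolation=cv2.INTER_CUBIC))
E
python3 - <<'E'
import cv2,numpy as np
from h import *
t=cv2.imread('pics/top0.png');s=cv2.imread('pics/side0.png')
def C(i,a,b,w,h,f):return cv2.resize(i[b:b+h,a:a+w],None,fx=f,fy=f,interpolation=cv2.INTER_CUBIC)
A=C(t,115,120,100,130,4);B=C(t,295,120,100,130,4)
cv2.imwrite('pics/wheels.png',np.hstack([A,B]))
cv2.imwrite('pics/key.png',np.hstack([C(t,232,200,50,50,8),C(s,255,175,50,65,8)[:400]]))
E
```

```text
(no output)
```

View pics/wheels.png

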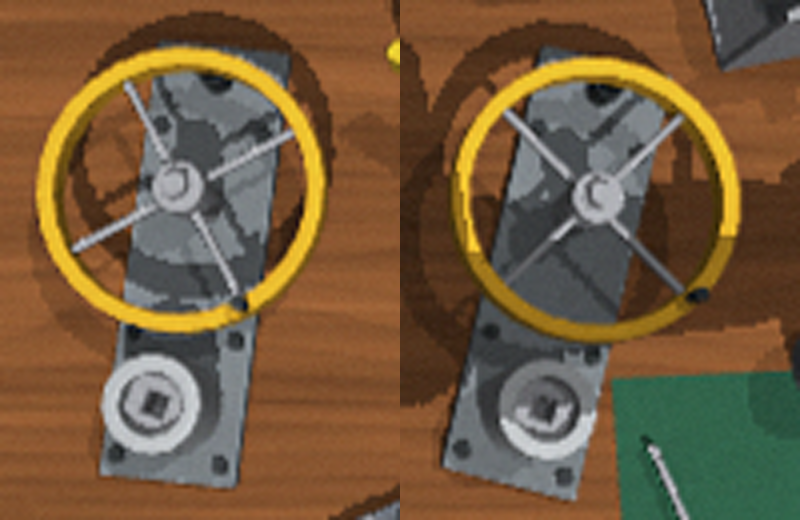

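View pics/key.png

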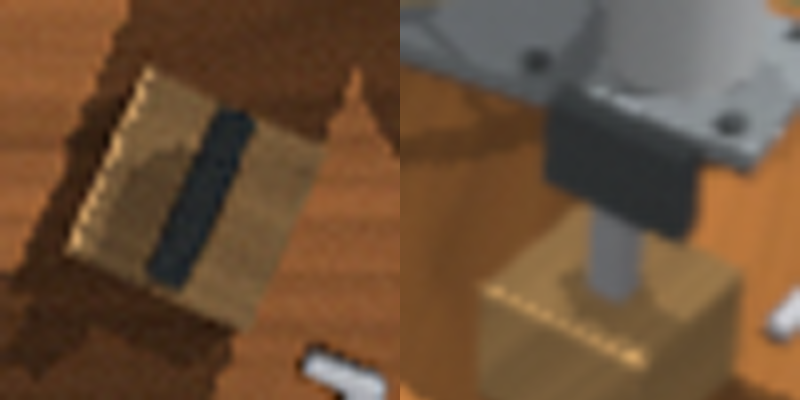

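```bash
cat > m.py <<'E'
from h import *
from scipy.optimize import least_squares
from cell import r
import sys
out={}
F={n:r.grab_frame(n) for n in("top","side")}
C={n:cam(F[n]) for n in F}
print(proj(C['top'],[[0.153,-0.554,0.23]]))
roi={'top':{'L':(118,125,203,210),'R':(300,128,386,212)},'side':{'L':(150,222,246,300),'R':(215,132,287,182)}}
for n in F:
  hsv=cv2.cvtColor(F[n]["color"],cv2.COLOR_RGB2HSV)
  m=cv2.inRange(hsv,(20,120,60),(32,255,255))
  cv2.imwrite(f'pics/m_{n}.png',m)
  for w,(a,b,c,d) in roi[n].items():
    q=np.zeros_like(m);q[b:d,a:c]=m[b:d,a:c]
    cs,_=cv2.findContours(q,cv2.RETR_EXTERNAL,cv2.CHAIN_APPROX_NONE)
    p=max(cs,key=cv2.contourArea)[:,0,:]
    hi=plane(C[n],p,.079)[:,:2];lo=plane(C[n],p,.055)[:,:2]
    nad=C[n][1][:2]
    def f(x,full=False):
        # silhouette is the union of the top and bottom circles: a point lies on the outer one
        rh=np.hypot(*(hi-x[:2]).T)-.1; rl=np.hypot(*(lo-x[:2]).T)-.1
        far=((hi-x[:2])@(x[:2]-nad))>0
        return np.where(far,rh,rl)-(x[2])
    s=least_squares(f,[*hi.mean(0),0],loss='soft_l1',f_scale=.002)
    print(n,w,s.x,np.sqrt(np.mean(s.fun**2)))
T=C['top']
P=lambda u,v,a,b,k:((u+.5)/k+a-.5,(v+.5)/k+b-.5)
print('stem L',plane(T,P(238,298,115,120,4),.099)); print('stem R',plane(T,P(700-400,294,295,120,4),.099))
print('lock L',plane(T,P(151,403,115,120,4),.080)); print('lock R',plane(T,P(546-400,407,295,120,4),.080))
for w,pts,o in(('L',[(163,44),(290,54),(236,488),(99,474)],115),('R',[(540-400,46),(683-400,85),(576-400,499),(443-400,467)],295)):
  g=plane(T,[P(u,v,o,120,4) for u,v in pts],.012);print(w,g.round(4))
k=plane(T,[P(u,v,232,200,8) for u,v in[(222,108),(256,125),(183,290),(146,272)]],.123);print('key',k.round(4),k.mean(0))
k=plane(T,[P(u,v,232,200,8) for u,v in[(148,66),(328,150),(245,330),(68,248)]],.05);print('holder',k.round(4),k.mean(0))
E
python3 m.py
```

```text
[[505.43102854 364.8998028 ]]
top L [ 0.61920481  0.26074003 -0.002092  ] 0.0011846844971148273
top R [ 0.61427331 -0.25009434 -0.0025606 ] 0.0016273773068316642
side L [ 0.61898252  0.25839    -0.00162996] 0.006862284837074522
side R [ 0.61400398 -0.25196313 -0.00306957] 0.0023982723444908455
stem L [[0.5399067  0.21327653 0.099     ]]
stem R [[ 0.54483499 -0.31272212  0.099     ]]
lock L [[0.46959918 0.27484102 0.08      ]]
lock R [[ 0.46906558 -0.21215557  0.08      ]]
L [[0.7397 0.2936 0.012 ]
 [0.7323 0.1981 0.012 ]
 [0.4099 0.23   0.012 ]
 [0.4196 0.3298 0.012 ]]
R [[ 0.74   -0.2288  0.012 ]
 [ 0.7106 -0.3348  0.012 ]
 [ 0.4043 -0.2482  0.012 ]
 [ 0.4268 -0.1523  0.012 ]]
key [[ 0.4889 -0.0155  0.123 ]
 [ 0.4834 -0.0266  0.123 ]
 [ 0.4299 -0.003   0.123 ]
 [ 0.4357  0.009   0.123 ]] [ 0.4594738  -0.00904452  0.123     ]
holder [[ 0.5068  0.0086  0.05  ]
 [ 0.4776 -0.0548  0.05  ]
 [ 0.4148 -0.0256  0.05  ]
 [ 0.4429  0.0363  0.05  ]] [ 0.46052488 -0.00886991  0.05      ]
```

Dark grip plate in the wooden holder confirmed (crop centre (200,200)). Geometry is consistent: lock to axle measures 150 mm on both stands. I'll start with the right wheel.

```bash
cat >> h.py <<'E'
def go(s,xyz,yaw,n=None):
    """tool-axis shift (mm) and rotvec (rad) from the measured pose to target, tool down"""
    A=R.from_euler('xyz',s["eef_rot"]);B=R.from_euler('xyz',[np.pi,0,yaw])
    d=A.inv().apply(np.array(xyz)-s["ee_pos"])*1000; w=(A.inv()*B).as_rotvec()
    k=n or int(np.ceil(max(np.linalg.norm(d)/45,np.linalg.norm(w)/.14)))
    print(k,'rows of',(d/k).round(2),(w/k).round(4),'total',d.round(1),w.round(3))
E
cat > g.py <<'E'
import sys
from h import *
from cell import r
s=r.get_state();np.set_printoptions(suppress=True,precision=4)
print(s["time_s"],s["ee_pos"],s["eef_rot"],s["ft_force"],s["moment"],s["grip_width"],s["joints"])
a=list(map(float,sys.argv[1:]))
if a: go(s,a[:3],a[3],int(a[4]) if len(a)>4 else None)
E
python3 g.py .5614 -.247 .13 .27; python3 - <<'E'
# arc rows for both wheels, tool yaw .27 for R
import numpy as np
def arc(a0,a1,n,rad,yaw):
    t=np.radians(np.linspace(a0,a1,n+1));p=rad*np.c_[np.cos(t),np.sin(t)];d=np.diff(p,axis=0)
    c,s=np.cos(yaw),np.sin(yaw);print((np.c_[d@[c,s],d@[s,-c]]).round(1).tolist())
arc(176.6,61,22,53,.27)
E
```

```text
0.2 [ 0.1532 -0.5538  0.2307] [-3.1404 -0.0001  0.2698] [-0.3302  0.532   0.0038] [ 0.0424 -0.0114 -0.0058] 0.08574542783815389 [-1.4113  0.3778  0.0802  1.2744 -0.      1.4605]
12 rows of [ 39.6  -15.57   8.42] [-0.0001 -0.     -0.    ] total [ 475.2 -186.8  101. ] [-0.001 -0.    -0.   ]
[[1.8, -4.5], [2.2, -4.3], [2.6, -4.1], [2.9, -3.9], [3.3, -3.6], [3.6, -3.3], [3.9, -2.9], [4.1, -2.6], [4.3, -2.2], [4.5, -1.8], [4.7, -1.3], [4.8, -0.9], [4.8, -0.5], [4.9, -0.0], [4.8, 0.4], [4.8, 0.9], [4.7, 1.3], [4.5, 1.7], [4.4, 2.1], [4.2, 2.5], [3.9, 2.9], [3.6, 3.2]]
```

{"fn": "play_rows", "kwargs": {"increments": [[[0, 39.6, -15.6, 8.4, 0, 0, 0], [0, 39.6, -15.6, 8.4, 0, 0, 0], [0, 39.6, -15.6, 8.4, 0, 0, 0], [0, 39.6, -15.6, 8.4, 0, 0, 0], [0, 39.6, -15.6, 8.4, 0, 0, 0], [0, 39.6, -15.6, 8.4, 0, 0, 0], [0, 39.6, -15.6, 8.4, 0, 0, 0], [0, 39.6, -15.6, 8.4, 0, 0, 0], [0, 39.6, -15.6, 8.4, 0, 0, 0], [0, 39.6, -15.6, 8.4, 0, 0, 0], [0, 39.6, -15.6, 8.4, 0, 0, 0], [0, 39.6, -15.6, 8.4, 0, 0, 0]]]}}

```text
time_s: 1.4
ee_pos: [0.5625, -0.2458, 0.13]
eef_rot: [3.142, 0.0, 0.27]
ft_force: [0.5, -0.3, 0.2]
grip_width: 0.0003
```

```bash
python3 g.py .5614 -.247 .057 .27;  python3 - <<'E'
from h import *
from cell import r
f=r.grab_frame("top");crop(f["color"][:,:,::-1],270,110,410,250,4,'pics/r1.png')
f=r.grab_frame("side");crop(f["color"][:,:,::-1],190,80,330,200,5,'pics/r1s.png')
E
```

```text
1.4 [ 0.5625 -0.2458  0.13  ] [3.1416 0.0003 0.2699] [ 0.4769 -0.3124  0.1993] [-0.0069 -0.0328 -0.0189] 0.0002834443420777775 [-0.5152  0.4996  0.0052  1.0766 -0.0002  2.3565]
2 rows of [-0.68  0.42 36.48] [ 0.      0.0001 -0.0001] total [-1.4  0.8 73. ] [ 0.  0. -0.]
```

View pics/r1.png

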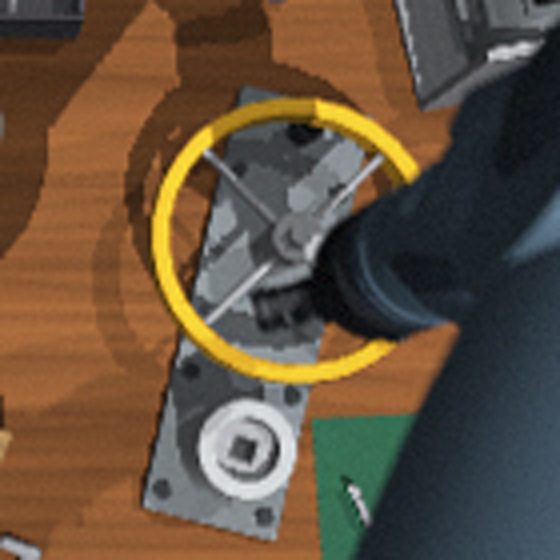

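View pics/r1s.png

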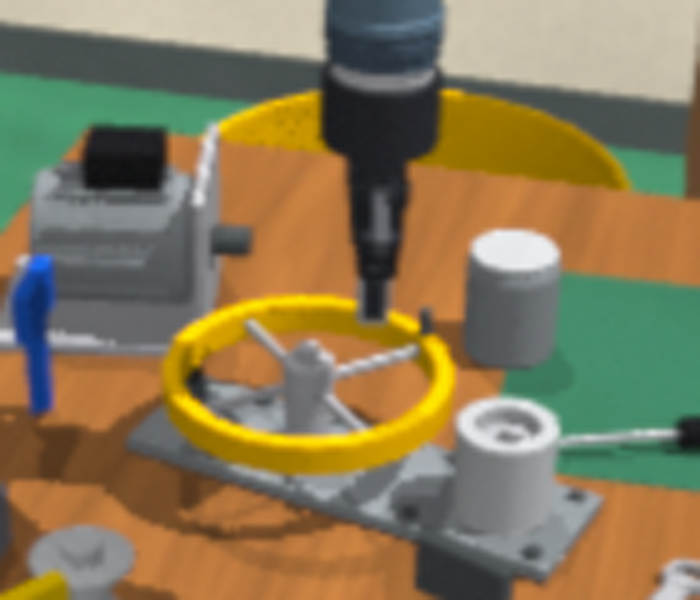

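Fingertips (crop 285,300) are over the gap between spokes. Going down and pushing.

{"fn": "play_rows", "kwargs": {"increments": [[[0, -0.7, 0.4, 36.5, 0, 0, 0], [0, -0.7, 0.4, 36.5, 0, 0, 0], [0, 0, 0, 0, 0, 0, 0], [0, 1.8, -4.5, 0, 0, 0, 0], [0, 2.2, -4.3, 0, 0, 0, 0], [0, 2.6, -4.1, 0, 0, 0, 0], [0, 2.9, -3.9, 0, 0, 0, 0], [0, 3.3, -3.6, 0, 0, 0, 0]]]}}

```text
time_s: 2.3
ee_pos: [0.5679, -0.2252, 0.0586]
eef_rot: [3.14, -0.001, 0.27]
ft_force: [-1.1, -3.0, -0.0]
grip_width: 0.0003
```

{"fn": "play_rows", "kwargs": {"increments": [[[0, 3.6, -3.3, 0, 0, 0, 0], [0, 3.9, -2.9, 0, 0, 0, 0], [0, 4.1, -2.6, 0, 0, 0, 0]]]}}

```text
time_s: 2.6
ee_pos: [0.5762, -0.2132, 0.0575]
eef_rot: [-3.142, 0.0, 0.27]
ft_force: [0.4, -1.0, 0.4]
grip_width: 0.0
```

{"fn": "play_rows", "kwargs": {"increments": [[[0, 4.3, -2.2, 0, 0, 0, 0], [0, 4.5, -1.8, 0, 0, 0, 0], [0, 4.7, -1.3, 0, 0, 0, 0]]]}}

```text
time_s: 2.9
ee_pos: [0.5878, -0.2047, 0.0574]
eef_rot: [3.141, 0.0, 0.27]
ft_force: [-0.2, 0.0, 0.1]
grip_width: -0.0002
```

{"fn": "play_rows", "kwargs": {"increments": [[[0, 4.8, -0.9, 0, 0, 0, 0], [0, 4.8, -0.5, 0, 0, 0, 0], [0, 4.9, 0, 0, 0, 0, 0]]]}}

```text
time_s: 3.2
ee_pos: [0.6016, -0.1996, 0.0575]
eef_rot: [3.142, 0.0, 0.27]
ft_force: [-0.2, 0.1, -0.4]
grip_width: -0.0003
```

{"fn": "play_rows", "kwargs": {"increments": [[[0, 4.8, 0.4, 0, 0, 0, 0], [0, 4.8, 0.9, 0, 0, 0, 0], [0, 4.7, 1.3, 0, 0, 0, 0]]]}}

```text
time_s: 3.5
ee_pos: [0.616, -0.1984, 0.0575]
eef_rot: [3.142, 0.0, 0.27]
ft_force: [-0.3, -0.5, 0.2]
grip_width: -0.0002
```

```bash
python3 - <<'E'
from h import *
from cell import r
f=r.grab_frame("side");crop(f["color"][:,:,::-1],190,80,330,200,5,'pics/r2s.png')
E
python3 g.py
```

```text
3.55 [ 0.6169 -0.1985  0.0575] [ 3.1412 -0.0009  0.27  ] [-0.0662 -0.1981  0.2291] [ 0.0183 -0.0802 -0.0128] -0.0001242763197317775 [-0.4092  0.617   0.009   0.9617  0.0002  2.4623]
```

View pics/r2s.png

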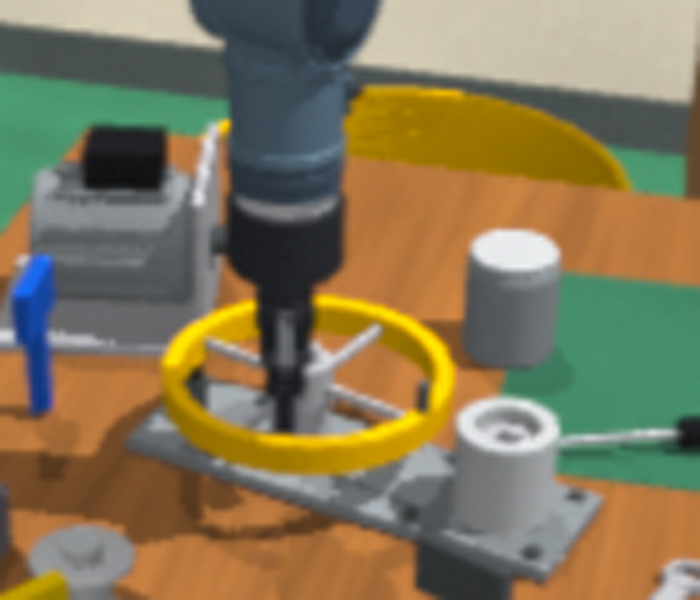

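Almost no force: the right wheel seems to run free, and the stem has moved to crop (422,395). I'll finish the quarter turn.

{"fn": "play_rows", "kwargs": {"increments": [[[0, 4.5, 1.7, 0, 0, 0, 0], [0, 4.4, 2.1, 0, 0, 0, 0], [0, 4.2, 2.5, 0, 0, 0, 0], [0, 3.9, 2.9, 0, 0, 0, 0], [0, 3.6, 3.2, 0, 0, 0, 0]]]}}

```text
time_s: 4.05
ee_pos: [0.6393, -0.2051, 0.0575]
eef_rot: [3.141, -0.0, 0.27]
ft_force: [-0.2, -0.5, 0.2]
grip_width: 0.0002
```

```bash
python3 - <<'E'
from h import *
from cell import r
f=r.grab_frame("side");crop(f["color"][:,:,::-1],190,80,330,200,5,'pics/r3s.png')
f=r.grab_frame("top");crop(f["color"][:,:,::-1],270,110,410,250,4,'pics/r3.png')
E
python3 g.py
```

```text
4.15 [ 0.6396 -0.2054  0.0575] [ 3.141  -0.0007  0.2696] [-0.0795  0.3157  0.9885] [ 0.0102  0.0366 -0.0352] 7.443520672068278e-05 [-0.405   0.6625  0.092   0.9994 -0.0001  2.4669]
```

View pics/r3s.png

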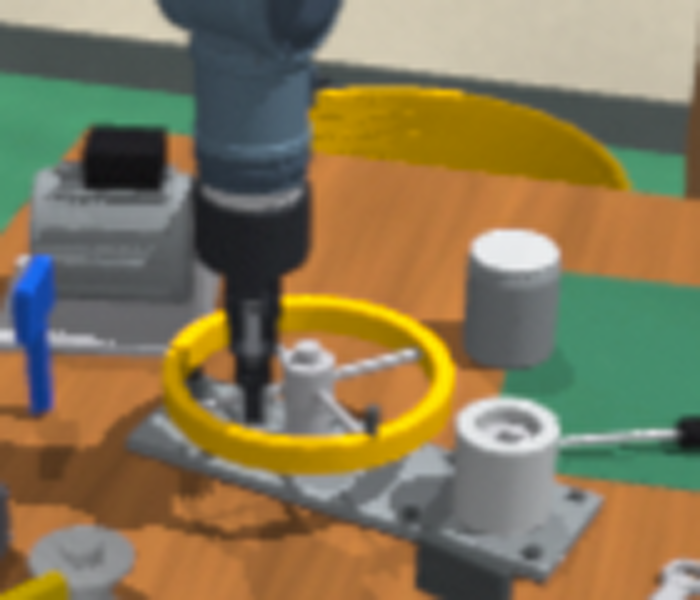

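View pics/r3.png

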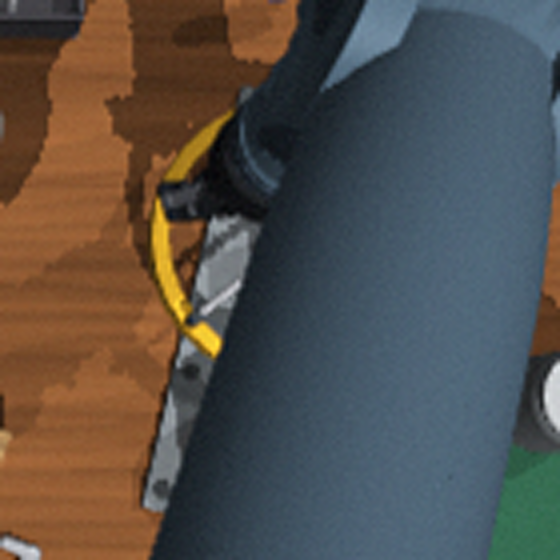

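```bash
python3 g.py .5677 .2734 .2 1.0;  python3 - <<'E'
import numpy as np
def arc(a0,a1,n,rad,yaw):
    t=np.radians(np.linspace(a0,a1,n+1));p=rad*np.c_[np.cos(t),np.sin(t)];d=np.diff(p,axis=0)
    c,s=np.cos(yaw),np.sin(yaw);print((np.c_[d@[c,s],d@[s,-c]]).round(1).tolist())
arc(165.4,282,22,53,1.0)
E
```

```text
4.15 [ 0.6396 -0.2054  0.0575] [ 3.141  -0.0007  0.2696] [-0.0795  0.3157  0.9885] [ 0.0102  0.0366 -0.0352] 7.443520672068278e-05 [-0.405   0.6625  0.092   0.9994 -0.0001  2.4669]
12 rows of [  4.86 -40.04 -11.89] [ 0.0001 -0.     -0.0609] total [  58.3 -480.5 -142.7] [ 0.001 -0.    -0.73 ]
[[-4.6, 1.7], [-4.4, 2.2], [-4.2, 2.6], [-3.9, 2.9], [-3.6, 3.3], [-3.3, 3.6], [-3.0, 3.9], [-2.6, 4.1], [-2.2, 4.4], [-1.8, 4.6], [-1.4, 4.7], [-0.9, 4.8], [-0.5, 4.9], [-0.0, 4.9], [0.4, 4.9], [0.9, 4.8], [1.3, 4.7], [1.7, 4.6], [2.2, 4.4], [2.6, 4.2], [2.9, 3.9], [3.3, 3.6]]
```

{"fn": "play_rows", "kwargs": {"increments": [[[0, 0, 0, -45, 0, 0, 0], [0, 0, 0, -45, 0, 0, 0], [0, 0, 0, -45, 0, 0, 0]]]}}

```text
time_s: 4.45
ee_pos: [0.6383, -0.2047, 0.1938]
eef_rot: [-3.141, 0.001, 0.27]
ft_force: [0.7, -0.7, 0.4]
grip_width: 0.0002
```

```bash
python3 g.py .5677 .2734 .13 1.0 12; python3 - <<'E'
from h import *
from cell import r
f=r.grab_frame("side");crop(f["color"][:,:,::-1],190,80,330,200,5,'pics/r4s.png')
E
```

```text
4.45 [ 0.6383 -0.2047  0.1938] [-3.1411  0.0007  0.2697] [ 0.6907 -0.7023  0.3706] [-0.0302 -0.0889  0.0067] 0.0002254604627900266 [-0.4049  0.5936  0.3297  1.3077 -0.      2.467 ]
12 rows of [  4.95 -39.97   5.33] [-0.0001  0.     -0.0609] total [  59.4 -479.6   64. ] [-0.001  0.    -0.73 ]
```

View pics/r4s.png

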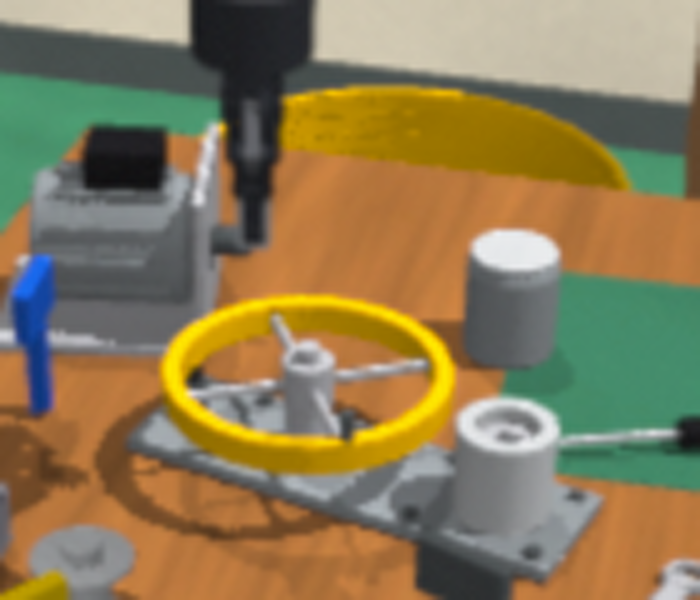

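The right wheel still coasts after letting go: the stem moved from (372,415) to (347,425) in 0.35 s, so it is free. Now the left wheel.

```bash
cat >> h.py <<'E'
def path(s,xyz,yaw,n):
    A=R.from_euler('xyz',s["eef_rot"]);B=R.from_euler('xyz',[np.pi,0,yaw]);w=(A.inv()*B).as_rotvec()/n
    d=(np.array(xyz)-s["ee_pos"])/n*1000
    for i in range(n):
        print(np.r_[A.apply(d,inverse=True),w].round([1,1,1,3,3,3]) if 0 else [round(float(x),q) for x,q in zip(np.r_[A.apply(d,inverse=True),w],(1,1,1,3,3,3))]); A=A*R.from_rotvec(w)
E
cat > p.py <<'E'
import sys
from h import *
from cell import r
a=list(map(float,sys.argv[1:])); path(r.get_state(),a[:3],a[3],int(a[4]))
E
python3 p.py .5677 .2734 .13 1.0 12
```

```text
[4.6, -40.2, 5.8, 0.001, -0.001, -0.061]
[7.1, -39.8, 5.9, 0.001, -0.001, -0.061]
[9.5, -39.3, 5.9, 0.001, -0.001, -0.061]
[11.9, -38.7, 5.9, 0.001, -0.001, -0.061]
[14.2, -37.9, 6.0, 0.001, -0.001, -0.061]
[16.5, -36.9, 6.0, 0.001, -0.001, -0.061]
[18.7, -35.9, 6.0, 0.001, -0.001, -0.061]
[20.9, -34.7, 6.0, 0.001, -0.001, -0.061]
[22.9, -33.3, 6.1, 0.001, -0.001, -0.061]
[24.9, -31.9, 6.1, 0.001, -0.001, -0.061]
[26.8, -30.3, 6.1, 0.001, -0.001, -0.061]
[28.6, -28.6, 6.1, 0.001, -0.001, -0.061]
```

{"fn": "play_rows", "kwargs": {"increments": [[[0, 4.6, -40.2, 0, 0, 0, -0.061], [0, 7.1, -39.8, 0, 0, 0, -0.061], [0, 9.5, -39.3, 0, 0, 0, -0.061], [0, 11.9, -38.7, 0, 0, 0, -0.061], [0, 14.2, -37.9, 0, 0, 0, -0.061], [0, 16.5, -36.9, 0, 0, 0, -0.061], [0, 18.7, -35.9, 0, 0, 0, -0.061], [0, 20.9, -34.7, 0, 0, 0, -0.061], [0, 22.9, -33.3, 15, 0, 0, -0.061], [0, 24.9, -31.9, 15, 0, 0, -0.061], [0, 26.8, -30.3, 15, 0, 0, -0.061], [0, 28.6, -28.6, 15, 0, 0, -0.061]]]}}

```text
time_s: 5.7
ee_pos: [0.5634, 0.2763, 0.1319]
eef_rot: [3.141, -0.0, 1.004]
ft_force: [0.3, -0.5, -0.5]
grip_width: 0.0002
```

```bash
python3 g.py .5677 .2734 .057 1.0; python3 - <<'E'
from h import *
from cell import r
f=r.grab_frame("side");crop(f["color"][:,:,::-1],130,200,310,335,4,'pics/l1s.png')
E
```

```text
5.7 [0.5634 0.2763 0.1319] [ 3.1412 -0.0003  1.0042] [ 0.3272 -0.4983 -0.4783] [ 0.0156 -0.0219 -0.015 ] 0.0001614873361720854 [ 0.355   0.5247  0.0521  1.0976 -0.0001  2.4923]
2 rows of [-0.08  2.57 37.47] [ 0.0002 -0.0002  0.0021] total [-0.2  5.1 74.9] [ 0.    -0.     0.004]
```

View pics/l1s.png

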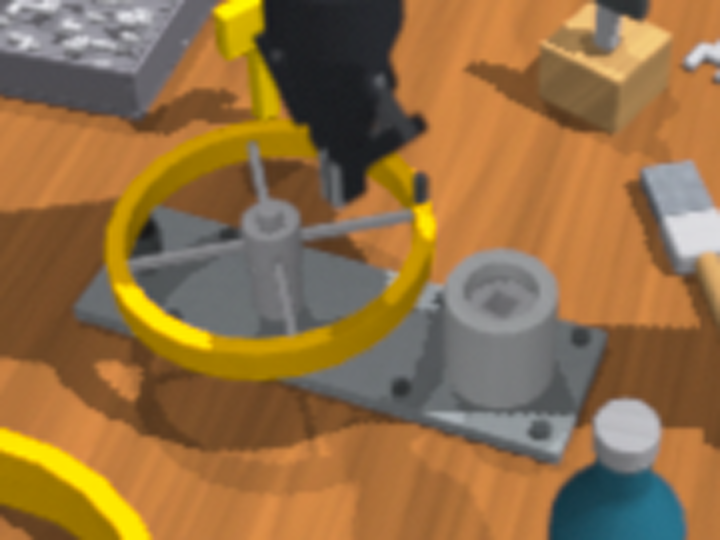

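{"fn": "play_rows", "kwargs": {"increments": [[[0, 0, 2.5, 37, 0, 0, 0], [0, 0, 1, 37, 0, 0, 0], [0, 0, 0, 0, 0, 0, 0], [0, -4.6, 1.7, 0, 0, 0, 0], [0, -4.4, 2.2, 0, 0, 0, 0], [0, -4.2, 2.6, 0, 0, 0, 0], [0, -3.9, 2.9, 0, 0, 0, 0], [0, -3.6, 3.3, 0, 0, 0, 0]]]}}

```text
time_s: 6.55
ee_pos: [0.5672, 0.2489, 0.0597]
eef_rot: [3.141, -0.003, 1.002]
ft_force: [-0.0, 5.4, 1.3]
grip_width: 0.0001
```

{"fn": "play_rows", "kwargs": {"increments": [[[0, -3.3, 3.6, 0, 0, 0, 0], [0, -3, 3.9, 0, 0, 0, 0], [0, -2.6, 4.1, 0, 0, 0, 0]]]}}

```text
time_s: 6.85
ee_pos: [0.5722, 0.2365, 0.0596]
eef_rot: [-3.141, -0.005, 1.003]
ft_force: [-0.6, 6.0, 2.1]
grip_width: 0.0001
```

{"fn": "play_rows", "kwargs": {"increments": [[[0, -2.2, 4.4, 0, 0, 0, 0], [0, -1.8, 4.6, 0, 0, 0, 0], [0, -1.4, 4.7, 0, 0, 0, 0]]]}}

```text
time_s: 7.15
ee_pos: [0.5796, 0.2241, 0.059]
eef_rot: [-3.139, -0.002, 1.003]
ft_force: [-1.6, 5.2, 0.6]
grip_width: -0.0001
```

{"fn": "play_rows", "kwargs": {"increments": [[[0, -0.9, 4.8, 0, 0, 0, 0], [0, -0.5, 4.9, 0, 0, 0, 0], [0, 0, 4.9, 0, 0, 0, 0]]]}}

```text
time_s: 7.45
ee_pos: [0.5899, 0.2149, 0.0582]
eef_rot: [-3.137, -0.001, 1.003]
ft_force: [-3.5, 4.5, 0.2]
grip_width: -0.0
```

{"fn": "play_rows", "kwargs": {"increments": [[[0, 0.4, 4.9, 0, 0, 0, 0], [0, 0.9, 4.8, 0, 0, 0, 0], [0, 1.3, 4.7, 0, 0, 0, 0], [0, 1.7, 4.6, 0, 0, 0, 0]]]}}

```text
time_s: 7.85
ee_pos: [0.6075, 0.2075, 0.0577]
eef_rot: [-3.137, 0.002, 1.003]
ft_force: [-4.7, 2.3, -0.3]
grip_width: 0.0001
```

{"fn": "play_rows", "kwargs": {"increments": [[[0, 2.2, 4.4, 0, 0, 0, 0], [0, 2.6, 4.2, 0, 0, 0, 0], [0, 2.9, 3.9, 0, 0, 0, 0], [0, 3.3, 3.6, 0, 0, 0, 0]]]}}

```text
time_s: 8.25
ee_pos: [0.6283, 0.2075, 0.0578]
eef_rot: [-3.14, 0.002, 1.002]
ft_force: [-4.8, 0.8, -1.4]
grip_width: 0.0
```

```bash
python3 g.py; python3 - <<'E'
from h import *
from cell import r
f=r.grab_frame("side");crop(f["color"][:,:,::-1],130,200,310,335,4,'pics/l2s.png')
E
```

```text
8.25 [0.6283 0.2075 0.0578] [-3.1398  0.002   1.0017] [-4.8353  0.8238 -1.3543] [0.1259 1.0104 0.023 ] 3.082104456628931e-05 [ 0.2232  0.6459  0.0623  0.9899 -0.0002  2.363 ]
```

View pics/l2s.png

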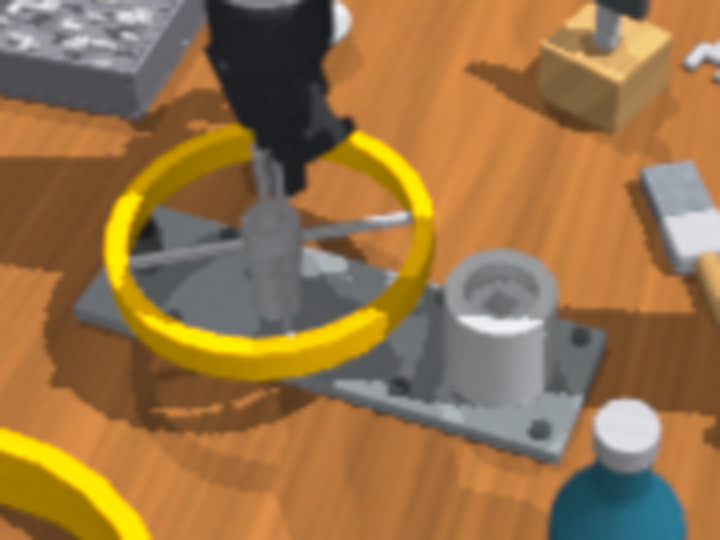

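Left wheel pushes back with a steady 5–6 N along the whole quarter turn and the right gave about 0, so the left binds. Lifting and going to the key.

{"fn": "play_rows", "kwargs": {"increments": [[[0, 0, -3, 0, 0, 0, 0], [0, 0, 0, -45, 0, 0, 0], [0, 0, 0, -45, 0, 0, 0], [0.5, 0, 0, -45, 0, 0, 0]]]}}

```text
time_s: 8.7
ee_pos: [0.6278, 0.2093, 0.1958]
eef_rot: [3.139, -0.001, 1.001]
ft_force: [1.9, -0.4, 0.1]
grip_width: 0.0136
```

```bash
python3 p.py .460 -.009 .16 2.712 14;python3 - <<'E'
from h import *
from cell import r
f=r.grab_frame("top");cv2.imwrite('pics/t2.png',f["color"][:,:,::-1])
E
```

```text
[-19.6, -1.7, 2.5, 0.0, 0.0, -0.122]
[-19.2, -4.1, 2.5, 0.0, 0.0, -0.122]
[-18.6, -6.4, 2.5, 0.0, 0.0, -0.122]
[-17.7, -8.6, 2.5, 0.0, 0.0, -0.122]
[-16.5, -10.7, 2.5, 0.0, 0.0, -0.122]
[-15.1, -12.6, 2.5, 0.0, 0.0, -0.122]
[-13.4, -14.4, 2.5, 0.0, 0.0, -0.122]
[-11.6, -15.9, 2.5, 0.0, 0.0, -0.122]
[-9.6, -17.2, 2.5, 0.0, 0.0, -0.122]
[-7.4, -18.2, 2.5, 0.0, 0.0, -0.122]
[-5.1, -19.0, 2.5, 0.0, 0.0, -0.122]
[-2.8, -19.5, 2.5, 0.0, 0.0, -0.122]
[-0.4, -19.7, 2.5, 0.0, 0.0, -0.122]
[2.0, -19.6, 2.6, 0.0, 0.0, -0.122]
```

View pics/t2.png

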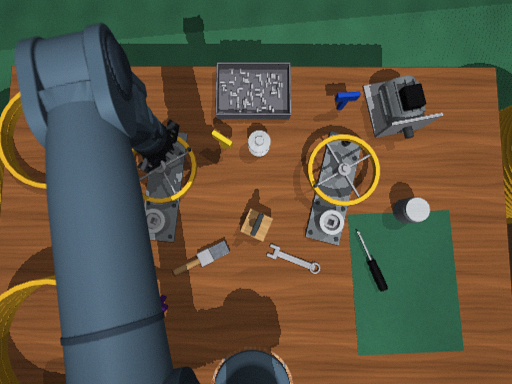

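The picture shows the bench undisturbed: key still in its holder at (256,223), bystanders in place.

{"fn": "play_rows", "kwargs": {"increments": [[[0.5, -19.6, -1.7, 0, 0, 0, -0.122], [0.5, -19.2, -4.1, 0, 0, 0, -0.122], [0.5, -18.6, -6.4, 0, 0, 0, -0.122], [0.5, -17.7, -8.6, 0, 0, 0, -0.122], [0.5, -16.5, -10.7, 0, 0, 0, -0.122], [0.5, -15.1, -12.6, 0, 0, 0, -0.122], [0.5, -13.4, -14.4, 0, 0, 0, -0.122], [0.5, -11.6, -15.9, 0, 0, 0, -0.122], [0.5, -9.6, -17.2, 0, 0, 0, -0.122], [0.5, -7.4, -18.2, 0, 0, 0, -0.122], [0.5, -5.1, -19, 0, 0, 0, -0.122], [0.5, -2.8, -19.5, 0, 0, 0, -0.122]]]}}

```text
time_s: 9.95
ee_pos: [0.4837, 0.0214, 0.1944]
eef_rot: [3.14, 0.004, 2.471]
ft_force: [0.1, -0.2, 0.3]
grip_width: 0.0422
```

{"fn": "play_rows", "kwargs": {"increments": [[[0.5, -0.4, -19.7, 0, 0, 0, -0.122], [0.5, 2, -19.6, 0, 0, 0, -0.122], [0.5, 0, 0, 20, 0, 0, 0], [0.5, 0, 0, 0, 0, 0, 0]]]}}

```text
time_s: 10.35
ee_pos: [0.4583, -0.0095, 0.1726]
eef_rot: [-3.141, 0.0, 2.708]
ft_force: [-0.8, -0.3, 0.1]
grip_width: 0.043
```

```bash
python3 g.py .460 -.009 .086 2.712;python3 - <<'E'
from h import *
from cell import r
f=r.grab_frame("side");crop(f["color"][:,:,::-1],220,130,350,240,6,'pics/k1.png')
E
```

```text
10.35 [ 0.4583 -0.0095  0.1726] [-3.1409  0.0003  2.7084] [-0.8302 -0.3441  0.0963] [0.0391 0.0954 0.0054] 0.04297075173228277 [-0.1587  0.1723 -0.3513  1.0471 -0.0007  0.2745]
2 rows of [-0.67  0.61 43.3 ] [-0.0003  0.0002 -0.0018] total [-1.3  1.2 86.6] [-0.001  0.    -0.004]
```

View pics/k1.png

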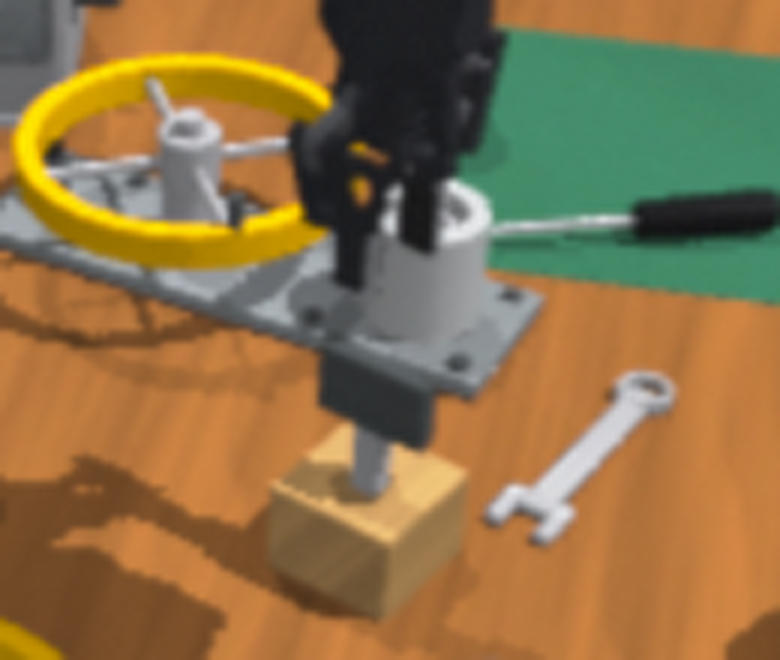

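Fingers at crop (350,280) and (420,240) straddle the grip plate at (375,400). Descending and gripping.

{"fn": "play_rows", "kwargs": {"increments": [[[0.5, -0.7, 0.6, 43, 0, 0, 0], [0.5, -0.6, 0.6, 43, 0, 0, 0], [0.5, 0, 0, 0, 0, 0, 0], [0, 0, 0, 0, 0, 0, 0], [0, 0, 0, 0, 0, 0, 0], [0, 0, 0, 0, 0, 0, 0], [0, 0, 0, 0, 0, 0, 0], [0, 0, 0, 0, 0, 0, 0]]], "newtons": 80}}

```text
time_s: 11.2
ee_pos: [0.4626, -0.0088, 0.0899]
eef_rot: [3.141, 0.005, 2.71]
ft_force: [-2.1, -0.6, 8.4]
grip_width: 0.0129
```

```bash
python3 g.py .460 -.009 .086 2.712
```

```text
11.2 [ 0.4626 -0.0088  0.0899] [3.1408 0.0047 2.7097] [-2.0906 -0.5947  8.3537] [-0.0921  0.3779  0.0134] 0.01288529619138483 [-0.1559  0.2493 -0.4862  0.8305 -0.0005  0.276 ]
1 rows of [ 2.27 -1.25  3.93] [ 0.0008  0.0048 -0.0023] total [ 2.3 -1.3  3.9] [ 0.001  0.005 -0.002]
```

{"fn": "play_rows", "kwargs": {"increments": [[[0, 0, 0, -15, 0, 0, 0], [0, 0, 0, -20, 0, 0, 0], [0, 0, 0, -35, 0, 0, 0], [0, 0, 0, -40, 0, 0, 0]]]}}

```text
time_s: 11.6
ee_pos: [0.4596, -0.0081, 0.1986]
eef_rot: [-3.141, -0.001, 2.71]
ft_force: [0.4, 0.1, -1.6]
grip_width: 0.0127
```

```bash
python3 g.py; python3 - <<'E'
from h import *
from cell import r
f=r.grab_frame("side");crop(f["color"][:,:,::-1],220,100,350,210,6,'pics/k2.png')
f=r.grab_frame("top");
i=f["color"][:,:,::-1]
crop(i,100,170,220,260,6,'pics/lk.png')
E
```

```text
11.6 [ 0.4596 -0.0081  0.1986] [-3.1415 -0.0013  2.7097] [ 0.4256  0.1049 -1.6478] [-0.0626 -0.0922  0.0311] 0.012701327688047919 [-0.1558  0.1603 -0.2962  1.1156  0.0002  0.276 ]
```

View pics/k2.png

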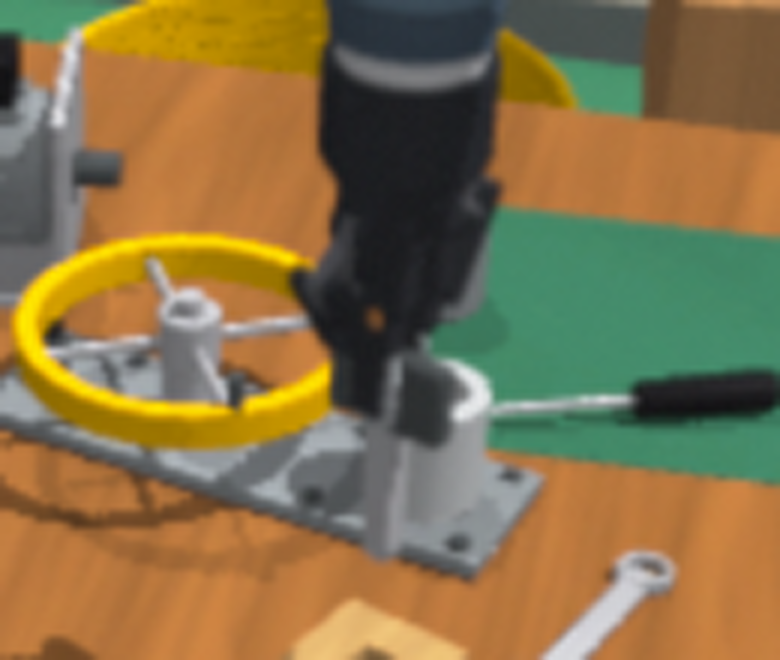

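View pics/lk.png

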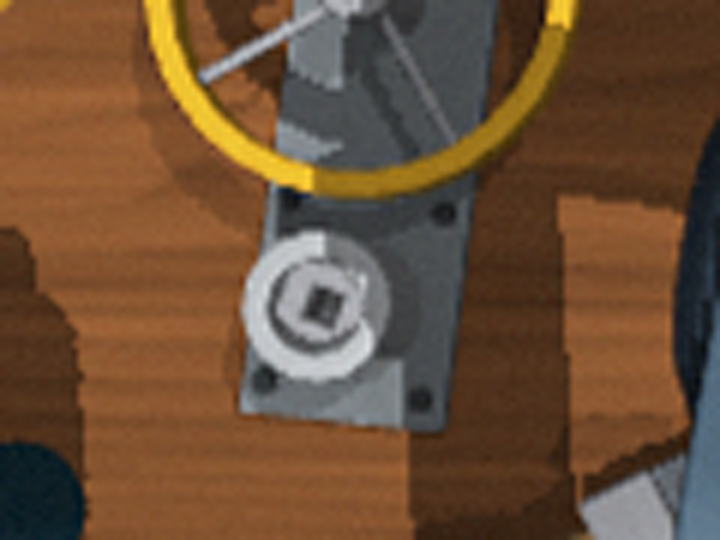

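```bash
python3 - <<'E'
from h import *
from cell import r
Fs={n:r.grab_frame(n) for n in("top","side")};C={n:cam(Fs[n]) for n in Fs}
i=Fs['top']["color"][:,:,::-1];j=Fs['side']["color"][:,:,::-1]
a=cv2.resize(i[207:237,137:167],None,fx=13,fy=13,interpolation=cv2.INTER_CUBIC)
b=cv2.resize(j[258:288,238:268],None,fx=13,fy=13,interpolation=cv2.INTER_CUBIC)
cv2.imwrite('pics/sock.png',np.hstack([a,b]))
s=r.get_state();T=s["ee_pos"]
print('tip proj side',proj(C['side'],[[T[0],T[1],T[2]-.082]]),'top',proj(C['top'],[T]))
g=cv2.cvtColor(i,cv2.COLOR_BGR2GRAY)[212:232,143:163];print(g)
E
```

```text
tip proj side [[281.69274581 191.22827838]] top [[257.16535918 223.01799238]]
[[123 177 194 193 191 200 201 189 182 180 180 187 123 115 120 116 121 123
  107  76]
 [173 193 193 192 200 191 182 172 139 119 112 117  99 100 111 120 116 115
  124 101]
 [192 194 196 201 182 145 136 168 175 172 157 154 140 125 115 132 119 116
  116 120]
 [195 195 203 187 105 136 168 170 170 174 176 172 175 176 150 160 139 148
  125 124]
 [189 199 192 105 103 165 172 172 167 165 174 176 175 176 158 143 156 203
  134 119]
 [191 204 132  86 125 169 175 171 162 125 143 148 161 176 179 158 145 190
  130 119]
 [196 203  98  78 144 174 177 178 137  76  53  69 114 156 161 172 154 169
  123 117]
 [200 183  93  97 168 177 175 175 110  74  48  66  65  64 124 167 174 157
  121 119]
 [202 151  76 145 169 168 174 156  85  51  46  75  73  66 150 172 177 139
  120 122]
 [203 133  76 166 175 172 167 129  63  49  66  83  75  82 175 178 176 142
  116 117]
 [201 152  73 147 177 176 157 104  57  45  77  97  84 127 174 176 176 126
  112 121]
 [202 177  79  84 147 173 163 141 116  98  79  76  88 156 175 173 160 170
  148 125]
 [199 205 113  63  93 150 174 180 181 167 142 108 108 170 158 151 124 189
  195 134]
 [197 203 167  86  88  96 145 150 172 178 180 174 149 159 108 100 160 194
  205 139]
 [196 198 201 146  89  87  91  90 144 152 155 159 111  95 109 147 196 198
  207 142]
 [198 193 196 201 143 103  81  80  86  84  91  89 103 104 153 194 195 202
  212 128]
 [186 195 198 196 196 172 135 107  97  94 111 133 150 157 196 197 200 208
  201  96]
 [152 182 198 195 193 193 198 183 173 152 169 192 195 198 198 199 207 202
  139  78]
 [ 94 124 171 196 196 198 199 200 199 202 195 196 198 201 204 206 191 141
  100  98]
 [ 62  43  94 168 181 202 203 199 202 200 199 202 202 208 201 188 112  96
  103 104]]
```

View pics/sock.png

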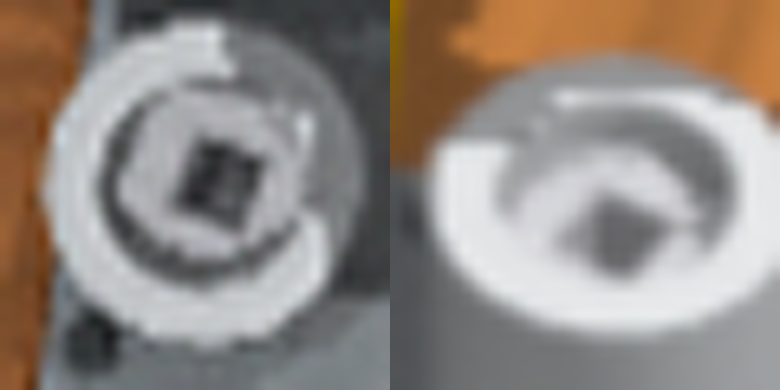

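```bash
cat > sock.py <<'E'
from h import *
from cell import r
Fs={n:r.grab_frame(n) for n in("top","side")};C={n:cam(Fs[n]) for n in Fs}
for n,(a,b,w,h),cen,th in(("top",(137,207,30,30),(216,183),(100,115,130)),("side",(238,258,30,30),(610-390,235),(140,150))):
  i=cv2.cvtColor(Fs[n]["color"],cv2.COLOR_RGB2GRAY)[b:b+h,a:a+w]
  k=13;I=cv2.resize(i,None,fx=k,fy=k,interpolation=cv2.INTER_CUBIC)
  for t in th:
    cs,_=cv2.findContours((I<t).astype(np.uint8),cv2.RETR_LIST,cv2.CHAIN_APPROX_NONE)
    cs=[c for c in cs if cv2.pointPolygonTest(c,cen,False)>0 and cv2.contourArea(c)<12000]
    for c in cs:
      P=plane(C[n],(c[:,0,:]+.5)/k-.5+[a,b],.068)[:,:2]
      rc=cv2.minAreaRect((P*1000).astype(np.float32));hull=cv2.convexHull((P*1000).astype(np.float32))
      print(n,t,rc,'hull area',cv2.contourArea(hull))
# collar outer rim by bright threshold on plane .08 is given by eye before
E
python3 sock.py
```

```text
top 100 ((469.39569091796875, 275.1859130859375), (15.180234909057617, 16.231843948364258), 70.14466094970703) hull area 229.73343021189794
top 115 ((469.3626708984375, 275.22479248046875), (16.170215606689453, 17.210783004760742), 70.1474838256836) hull area 261.1434765653685
top 130 ((469.3263244628906, 275.3144226074219), (17.17721939086914, 18.345827102661133), 69.25227355957031) hull area 295.66207637358457
side 140 ((468.5501708984375, 275.2442321777344), (15.03907585144043, 13.477834701538086), 72.85047149658203) hull area 171.7475306657143
side 150 ((468.6324462890625, 275.1759338378906), (16.030147552490234, 14.511234283447266), 72.109375) hull area 203.5706569822505
```

```bash
python3 - <<'E'
from h import *
from cell import r
f=r.grab_frame("side");print(plane(cam(f),[(286,308)],.19))
f=r.grab_frame("top");print(plane(cam(f),[(70,262)],.19))
E
python3 p.py .4694 .2752 .2 2.80 8
```

```text
[[0.37038998 0.44265007 0.19      ]]
[[0.36721825 0.4376845  0.19      ]]
[13.7, 32.7, -0.5, -0.0, -0.0, -0.011]
[13.3, 32.8, -0.5, -0.0, -0.0, -0.011]
[12.9, 33.0, -0.5, -0.0, -0.0, -0.011]
[12.5, 33.1, -0.5, -0.0, -0.0, -0.011]
[12.2, 33.3, -0.5, -0.0, -0.0, -0.011]
[11.8, 33.4, -0.5, -0.0, -0.0, -0.011]
[11.4, 33.5, -0.5, -0.0, -0.0, -0.011]
[11.0, 33.7, -0.5, -0.0, -0.0, -0.011]
```

{"fn": "play_rows", "kwargs": {"increments": [[[0, 13.7, 32.7, 0, 0, 0, -0.011], [0, 13.3, 32.8, 0, 0, 0, -0.011], [0, 12.9, 33, 0, 0, 0, -0.011], [0, 12.5, 33.1, 0, 0, 0, -0.011], [0, 12.2, 33.3, 0, 0, 0, -0.011], [0, 11.8, 33.4, 0, 0, 0, -0.011], [0, 11.4, 33.5, 0, 0, 0, -0.011], [0, 11, 33.7, 0, 0, 0, -0.011], [0, 0, 0, 0, 0, 0, 0], [0, 0, 0, 0, 0, 0, 0]]]}}

```text
time_s: 13.0
ee_pos: [0.4699, 0.2751, 0.1959]
eef_rot: [-3.139, -0.002, 2.799]
ft_force: [-0.5, -0.9, -3.0]
grip_width: 0.0129
```

```bash
python3 g.py .4694 .2752 .2 2.80; python3 - <<'E'
from h import *
from cell import r
f=r.grab_frame("side");crop(f["color"][:,:,::-1],200,190,310,290,7,'pics/i1.png')
c=cam(f);T=r.get_state()["ee_pos"]
pr=lambda X:((proj(c,X)-[200,190]+.5)*7-.5).round(0)
print('tip',pr([[T[0],T[1],T[2]-.082]]),'sh top',pr([[T[0],T[1],T[2]-.010]]),'sock',pr([[.4694,.2752,.068]]))
f=r.grab_frame("top");crop(f["color"][:,:,::-1],110,170,210,270,7,'pics/i1t.png')
E
```

```text
13.0 [0.4699 0.2751 0.1959] [-3.1391 -0.0018  2.7993] [-0.4921 -0.8618 -3.0055] [-0.0573 -0.0241  0.0013] 0.012929427487853128 [ 0.4133  0.3301 -0.0793  1.1644 -0.0005  0.7556]
1 rows of [ 0.57 -0.06 -4.06] [-0.0025 -0.0018 -0.0006] total [ 0.6 -0.1 -4.1] [-0.002 -0.002 -0.001]
tip [[386. 505.]] sh top [[390. 345.]] sock [[386. 603.]]
```

View pics/i1.png

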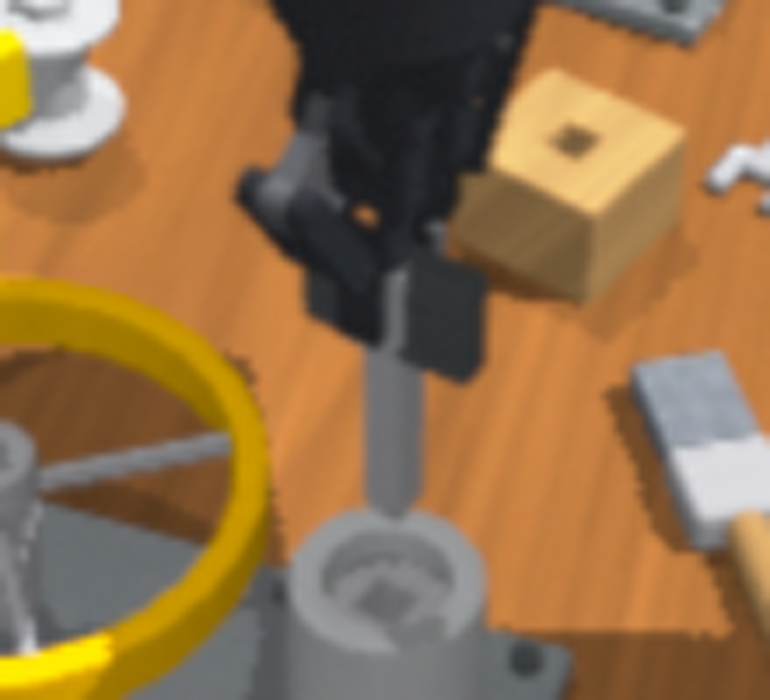

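View pics/i1t.png

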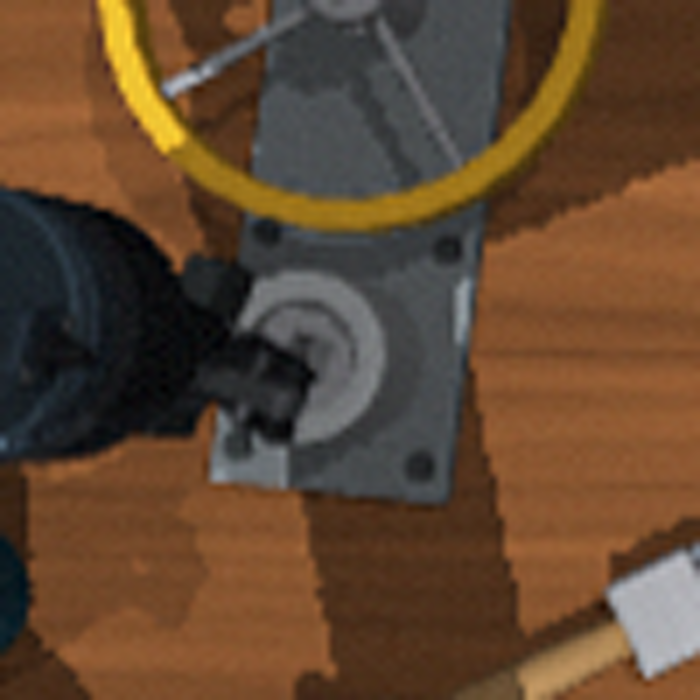

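Key hangs straight, shank tip at crop (393,508), socket at (387,598). The key sits about 2 mm off along tool +x, so I shift to correct that and go down to just over the socket face.

{"fn": "play_rows", "kwargs": {"increments": [[[0, -1.5, 0, 10, 0, 0, 0], [0, 0, 0, 16, 0, 0, 0], [0, 0, 0, 10, 0, 0, 0], [0, 0, 0, 3, 0, 0, 0], [0, 0, 0, 0, 0, 0, 0]]]}}

```text
time_s: 13.6
ee_pos: [0.4718, 0.2737, 0.1577]
eef_rot: [-3.14, -0.001, 2.797]
ft_force: [0.1, -0.2, -1.7]
grip_width: 0.0131
```

```bash
python3 g.py .4715 .2745 .155 2.80; python3 - <<'E'
from h import *
from cell import r
f=r.grab_frame("side");crop(f["color"][:,:,::-1],220,210,290,290,8,'pics/i2.png')
E
```

```text
13.6 [0.4718 0.2737 0.1577] [-3.1404 -0.0011  2.7971] [ 0.068  -0.159  -1.6932] [ 0.0256 -0.0328  0.0276] 0.013064801880683322 [ 0.4094  0.351  -0.1506  1.0708 -0.0001  0.7539]
1 rows of [0.57 0.64 2.74] [-0.0012 -0.0011 -0.0029] total [0.6 0.6 2.7] [-0.001 -0.001 -0.003]
```

View pics/i2.png

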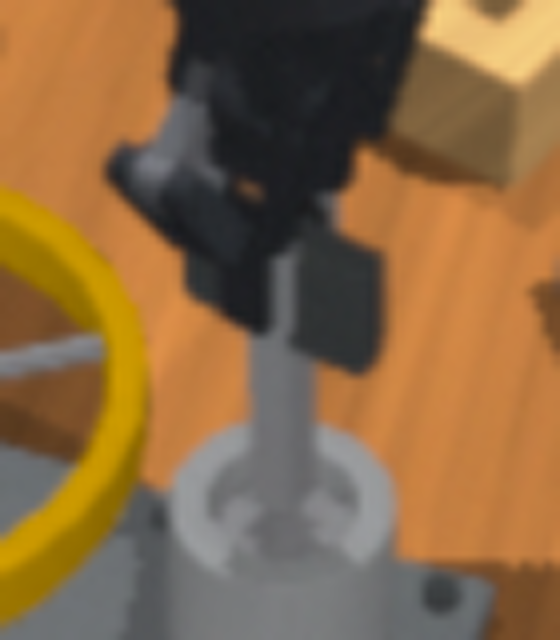

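Shank tip at crop (283,520) is centred in the collar. Descending gently.

{"fn": "play_rows", "kwargs": {"increments": [[[0, 0.3, 0.6, 4, 0, 0, 0], [0, 0, 0, 4, 0, 0, 0], [0, 0, 0, 4, 0, 0, 0]]]}}

```text
time_s: 13.95
ee_pos: [0.4725, 0.2752, 0.1464]
eef_rot: [3.141, 0.001, 2.798]
ft_force: [0.3, -0.6, -2.2]
grip_width: 0.0128
```

{"fn": "play_rows", "kwargs": {"increments": [[[0, 0, 0, 4, 0, 0, 0], [0, 0, 0, 3, 0, 0, 0]]]}}

```text
time_s: 14.15
ee_pos: [0.472, 0.2748, 0.1389]
eef_rot: [-3.141, -0.0, 2.798]
ft_force: [-0.3, -1.4, -1.5]
grip_width: 0.0129
```

{"fn": "play_rows", "kwargs": {"increments": [[[0, 0, 0, 4, 0, 0, 0], [0, 0, 0, 4, 0, 0, 0], [0, 0, 0, 3, 0, 0, 0]]]}}

```text
time_s: 14.45
ee_pos: [0.472, 0.2748, 0.1279]
eef_rot: [-3.141, -0.0, 2.798]
ft_force: [-0.8, -0.6, -1.3]
grip_width: 0.0127
```

{"fn": "play_rows", "kwargs": {"increments": [[[0, 0, 0, 3, 0, 0, 0], [0, 0, 0, 2, 0, 0, 0], [0, 0, 0, 2, 0, 0, 0], [0, 0, 0, 0, 0, 0, 0]]]}}

```text
time_s: 14.85
ee_pos: [0.4721, 0.2748, 0.1211]
eef_rot: [-3.141, -0.0, 2.798]
ft_force: [0.0, -1.0, -3.4]
grip_width: 0.0131
```

{"fn": "play_rows", "kwargs": {"increments": [[[0, 0, 0, 1.5, 0, 0, 0], [0, 0, 0, 1.5, 0, 0, 0], [0, 0, 0, 0, 0, 0, 0]]]}}

```text
time_s: 15.15
ee_pos: [0.4724, 0.2748, 0.1199]
eef_rot: [-3.142, 0.001, 2.798]
ft_force: [-3.2, -4.1, 8.4]
grip_width: 0.0132
```

```bash
python3 g.py .4721 .2748 .12 2.8; python3 - <<'E'
from h import *
from cell import r
f=r.grab_frame("side");crop(f["color"][:,:,::-1],220,210,290,290,8,'pics/i3.png')
E
```

```text
15.15 [0.4724 0.2748 0.1199] [-3.1416  0.0011  2.7977] [-3.2329 -4.1152  8.3831] [-1.0487  1.0054  0.0217] 0.013195584701347773 [ 0.4113  0.3777 -0.2146  0.9777 -0.0008  0.7552]
1 rows of [ 0.25 -0.12 -0.13] [-0.      0.0011 -0.0023] total [ 0.2 -0.1 -0.1] [-0.     0.001 -0.002]
```

View pics/i3.png

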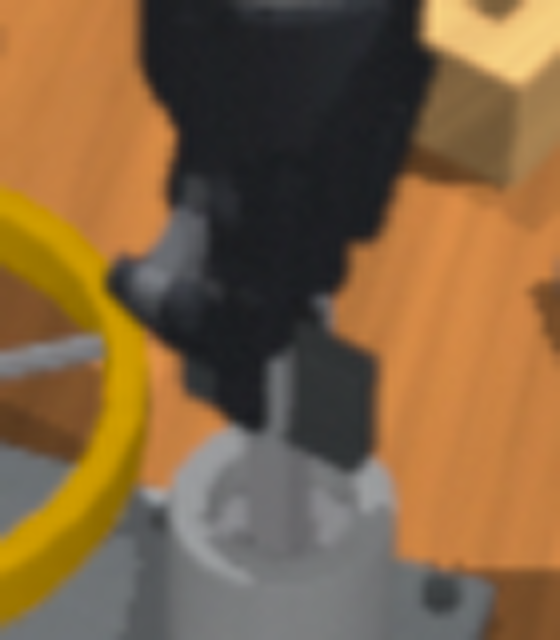

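Floor reached: TCP z 0.120 as predicted, with a contact force. Turning clockwise (+z of the tool) about the key's axis.

{"fn": "play_rows", "kwargs": {"increments": [[[0, 0, -0.25, 0, 0, 0, 0.1], [0, 0, -0.25, 0, 0, 0, 0.1], [0, 0, -0.25, 0, 0, 0, 0.1], [0, 0, -0.25, 0, 0, 0, 0.1]]]}}

```text
time_s: 15.6
ee_pos: [0.4715, 0.2734, 0.1199]
eef_rot: [-3.141, 0.002, 2.394]
ft_force: [-4.4, -5.6, 9.4]
grip_width: 0.0131
```

```bash
python3 g.py
```

```text
15.6 [0.4715 0.2734 0.1199] [-3.1408  0.0016  2.3942] [-4.3684 -5.558   9.4108] [-1.4924  1.1611  0.2477] 0.01309429194612136 [ 0.4101  0.3758 -0.2175  0.9776 -0.0018  1.1575]
```

{"fn": "play_rows", "kwargs": {"increments": [[[0, 0, -0.25, 0, 0, 0, 0.1], [0, 0, -0.25, 0, 0, 0, 0.1], [0, 0, -0.25, 0, 0, 0, 0.1], [0, 0, -0.25, 0, 0, 0, 0.1], [0, 0, -0.25, 0, 0, 0, 0.1]]]}}

```text
time_s: 16.1
ee_pos: [0.4707, 0.2726, 0.1199]
eef_rot: [3.141, 0.002, 1.894]
ft_force: [-4.7, -6.1, 8.9]
grip_width: 0.0129
```

```bash
python3 g.py
```

```text
16.1 [0.4707 0.2726 0.1199] [3.1412 0.0021 1.8941] [-4.6943 -6.1077  8.9387] [-1.4968  1.0083  0.255 ] 0.012875858335680205 [ 0.4095  0.3736 -0.2208  0.9763 -0.0021  1.657 ]
```

{"fn": "play_rows", "kwargs": {"increments": [[[0, 0, -0.2, 0, 0, 0, 0.08], [0, 0, -0.2, 0, 0, 0, 0.08], [0, 0, 0, 0, 0, 0, 0]]]}}

```text
time_s: 16.4
ee_pos: [0.4704, 0.2725, 0.1199]
eef_rot: [3.141, 0.002, 1.737]
ft_force: [-3.8, -5.7, 8.7]
grip_width: 0.0128
```

```bash
python3 g.py
```

```text
16.4 [0.4704 0.2725 0.1199] [3.1408 0.0021 1.7366] [-3.7823 -5.7122  8.7377] [-1.5416  1.0118  0.0998] 0.012789081716989757 [ 0.4095  0.3729 -0.2218  0.9758 -0.0022  1.8145]
```

{"fn": "play_rows", "kwargs": {"increments": [[[0, 0, -0.1, 0, 0, 0, 0.05], [0, 0, -0.1, 0, 0, 0, 0.05], [0, 0, 0, 0, 0, 0, 0]]]}}

```text
time_s: 16.7
ee_pos: [0.4702, 0.2724, 0.1199]
eef_rot: [3.141, 0.002, 1.637]
ft_force: [-3.0, -5.4, 9.7]
grip_width: 0.0127
```

```bash
python3 g.py
```

```text
16.7 [0.4702 0.2724 0.1199] [3.1406 0.0021 1.6372] [-2.9501 -5.4293  9.6882] [-1.5474  1.066   0.1638] 0.012686080654673146 [ 0.4096  0.3725 -0.2224  0.9757 -0.0023  1.914 ]
```

{"fn": "play_rows", "kwargs": {"increments": [[[0, 0, -0.1, 0, 0, 0, 0.05], [0, 0, 0, 0, 0, 0, 0.04]]]}}

```text
time_s: 16.9
ee_pos: [0.47, 0.2724, 0.1199]
eef_rot: [3.141, 0.002, 1.546]
ft_force: [-5.0, -6.5, 8.7]
grip_width: 0.0127
```

```bash
python3 g.py
```

```text
16.9 [0.47   0.2724 0.1199] [3.1406 0.0021 1.5464] [-5.0177 -6.5494  8.71  ] [-1.6264  1.0304  0.1938] 0.012717950798618479 [ 0.4097  0.3723 -0.2226  0.9758 -0.0023  2.005 ]
```

{"fn": "play_rows", "kwargs": {"increments": [[[0, 0, 0, 0, 0, 0, 0.04], [0, 0, 0, 0, 0, 0, 0.03]]]}}

```text
time_s: 17.1
ee_pos: [0.4699, 0.2723, 0.1199]
eef_rot: [3.141, 0.002, 1.478]
ft_force: [-3.5, -6.6, 9.2]
grip_width: 0.013
```

```bash
python3 g.py
```

```text
17.1 [0.4699 0.2723 0.1199] [3.1405 0.0022 1.4781] [-3.4993 -6.5588  9.1736] [-1.7305  1.0687  0.8391] 0.012989981264950372 [ 0.4098  0.3723 -0.2227  0.976  -0.0024  2.0733]
```

{"fn": "play_rows", "kwargs": {"increments": [[[0, 0, 0, 0, 0, 0, 0.03], [0, 0, 0, 0, 0, 0, 0.02], [0, 0, 0, 0, 0, 0, 0]]], "newtons": 110}}

```text
time_s: 17.4
ee_pos: [0.4698, 0.2723, 0.1199]
eef_rot: [3.14, 0.002, 1.43]
ft_force: [-4.3, -6.3, 10.8]
grip_width: 0.0125
```

```bash
python3 g.py; python3 - <<'E'
from h import *
from cell import r
f=r.grab_frame("side");crop(f["color"][:,:,::-1],210,210,300,290,8,'pics/i4.png')
f=r.grab_frame("top");crop(f["color"][:,:,::-1],110,170,210,270,6,'pics/i4t.png')
E
```

```text
17.4 [0.4698 0.2723 0.1199] [3.1405 0.0023 1.4296] [-4.3017 -6.2997 10.76  ] [-1.7434  1.1177  0.7749] 0.012479926415486125 [ 0.41    0.3722 -0.2227  0.9761 -0.0026  2.122 ]
```

View pics/i4.png

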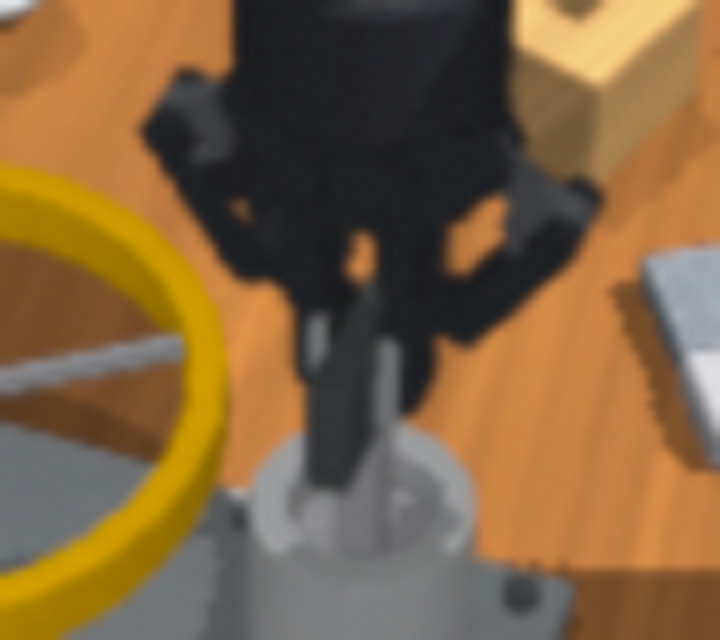

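View pics/i4t.png

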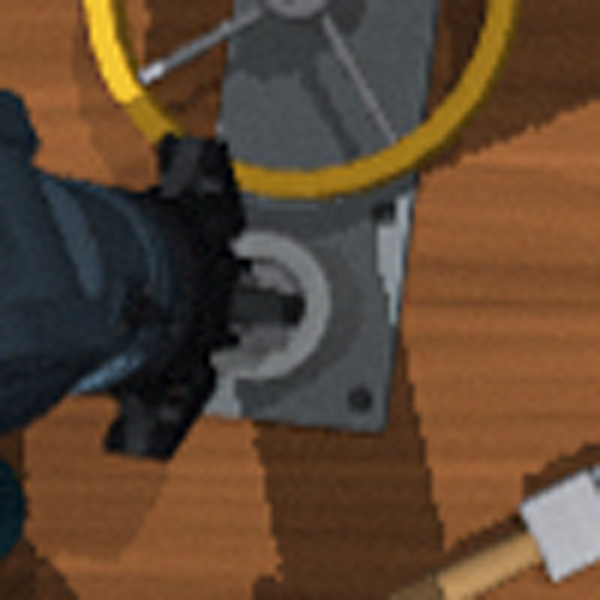

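Moment jumped from 0.25 to 0.8 N m with the turn at 1.3 rad, so the stop is reached. I'll ease off slightly, release, rise and check.

{"fn": "play_rows", "kwargs": {"increments": [[[0, 0, 0, 0, 0, 0, -0.04], [0.4, 0, 0, 0, 0, 0, 0], [0.4, 0, 0, 0, 0, 0, 0], [0.4, 0, 0, 0, 0, 0, 0], [0.4, 0, 0, 0, 0, 0, 0], [0.4, 0, 0, -10, 0, 0, 0], [0.4, 0, 0, -30, 0, 0, 0], [0.4, 0, 0, -45, 0, 0, 0]]]}}

```text
time_s: 18.3
ee_pos: [0.4682, 0.2726, 0.2025]
eef_rot: [-3.137, 0.003, 1.468]
ft_force: [1.5, 0.7, -1.0]
grip_width: 0.0341
```

```bash
python3 g.py .35 .05 .25 1.47
```

```text
18.3 [0.4682 0.2726 0.2025] [-3.1367  0.0026  1.4677] [ 1.488   0.674  -1.0126] [-0.0279 -0.0238  0.0325] 0.03409141985035362 [ 0.41    0.3239 -0.0708  1.1816  0.0001  2.0839]
6 rows of [-38.95 -15.82  -7.73] [-0.0008  0.0004 -0.0004] total [-233.7  -94.9  -46.4] [-0.005  0.003 -0.002]
```

{"fn": "play_rows", "kwargs": {"increments": [[[0.4, 0, 0, -40, 0, 0, 0], [0.4, -39, -8, -7, 0, 0, 0], [0.4, -39, -8, 0, 0, 0, 0], [0.4, -39, -8, 0, 0, 0, 0], [0.4, -39, -8, 0, 0, 0, 0], [0.4, -39, -8, 0, 0, 0, 0], [0.4, -39, -8, 0, 0, 0, 0]]]}}

```text
time_s: 19.0
ee_pos: [0.3979, 0.0443, 0.2513]
eef_rot: [3.14, -0.0, 1.468]
ft_force: [1.5, -0.5, 0.6]
grip_width: 0.0341
```

```bash
python3 g.py; python3 - <<'E'
from h import *
from cell import r
f=r.grab_frame("side");i=f["color"][:,:,::-1];crop(i,210,210,300,290,8,'pics/f1.png');cv2.imwrite('pics/f1all.png',i)
f=r.grab_frame("top");i=f["color"][:,:,::-1];crop(i,130,195,180,245,10,'pics/f1t.png');cv2.imwrite('pics/f1tall.png',i)
E
```

```text
19.0 [0.3979 0.0443 0.2513] [ 3.1399 -0.0001  1.4683] [ 1.5044 -0.5341  0.5596] [-0.0513 -0.0844  0.0231] 0.03413651859610331 [-0.0479  0.0168 -0.318   1.2343 -0.      1.6254]
```

View pics/f1.png

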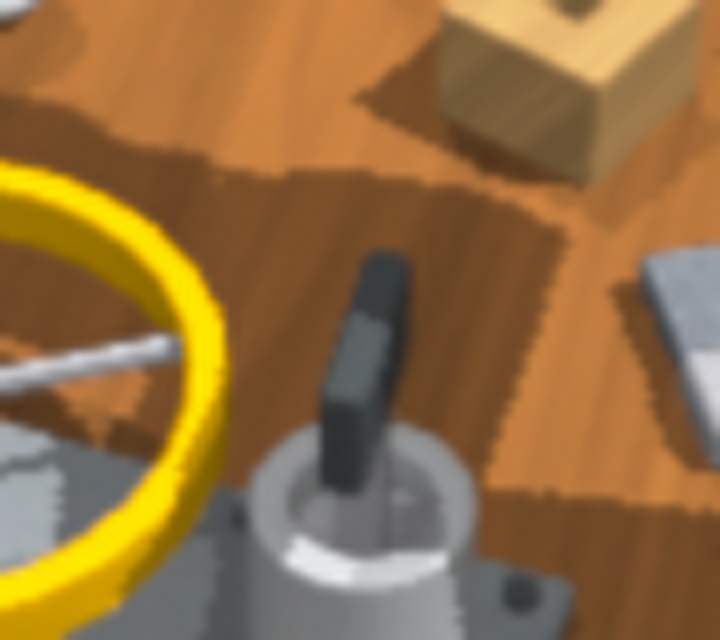

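View pics/f1t.png

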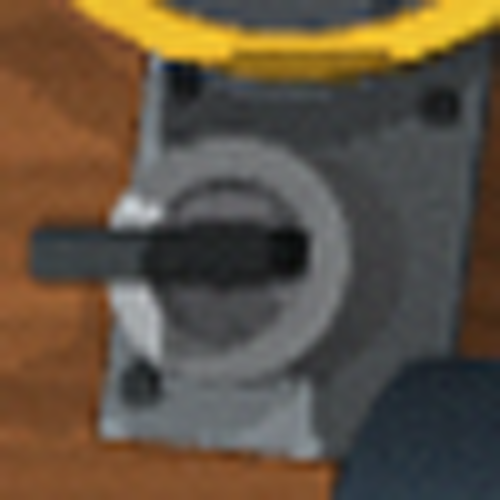

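View pics/f1tall.png

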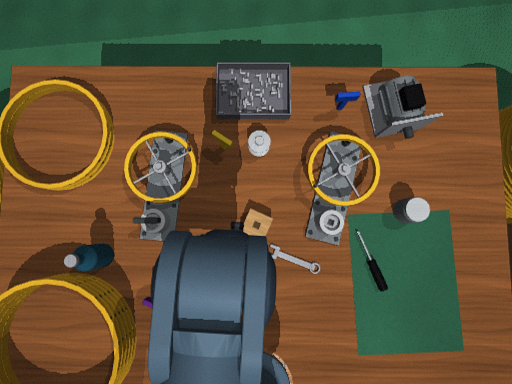

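```bash
python3 - <<'E'
from h import *
from cell import r
for n,(a,b,k) in(("side",(210,210,8)),("top",(130,195,10))):
  f=r.grab_frame(n);c=cam(f)
  for z0 in(.038,.046):
    y=-1.55;u=np.array([np.cos(y),np.sin(y),0]);o=np.array([.4694,.2752,z0])
    P=np.array([o+s*.031*u+[0,0,h] for h in(.115,.075) for s in(-1,1)])
    print(n,z0,((proj(c,P)-[a,b]+.5)*k-.5).round(0).tolist())
E
```

```text
side 0.038 [[340.0, 401.0], [389.0, 249.0], [339.0, 502.0], [386.0, 348.0]]
side 0.046 [[341.0, 381.0], [390.0, 229.0], [339.0, 482.0], [387.0, 329.0]]
top 0.038 [[24.0, 254.0], [270.0, 250.0], [75.0, 258.0], [310.0, 254.0]]
top 0.046 [[13.0, 253.0], [261.0, 249.0], [65.0, 257.0], [302.0, 253.0]]
```

Predicted corners for a fully seated key match the picture to about 1 px: top view 24/310 predicted against 30/308 seen. The plate's yaw of about −1.55 rad is what the 1.30 stop plus the socket play gives. Handing in.

```bash
python3 -c "
from cell import r
print(r.close_job())"
```

```text
the job is handed in; nothing more can be done
None
```

The left wheel is the one that binds. Its axle lock is now turned to the stop, with the key standing in it. I handed the job in at about 19 s.

- **Wheels:** I pushed each wheel about a quarter turn by a spoke. The right one gave almost no force and kept coasting after I let go. The left one pushed back with a steady 5–6 N.
- **Key:** I took the dark square key from the wooden holder and pushed it down into the left lock until it touched the socket floor. I then turned it about 1.3 rad clockwise. The turning moment rose from 0.25 to 0.8 N m at the end, so I read that as the stop. I then released the key and moved the arm clear.
- **Last checks:** The top view matches a fully seated key within about 1 px. In the side view most corners agree equally well, but the lower near corner of the grip plate is about 2 px off. That could mean up to 6 mm short of home, though the floor contact says otherwise. The key's angle fits the 1.30 rad stop plus the socket's play. The bystanders look unmoved, and the key never went near the right lock.
- **Not checked:** I did not push the left wheel again to feel that its axle is released.

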